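Tap a taper-shank stop post home in a glass separator

TASK

Stand the loose stop post upright in the empty tapered socket of the glass separator and let go of it. Then take the brass bar and tap or push the post down with the bar's end until the taper takes a firm push of about 25 N, never more than 35 N, so that friction alone holds it. Last, stand the bar upright on its rubber mat again; leave the phone display panel where it lies.

Things in the scene. Friction and masses are not known exactly. Their poses are not given: they have to be found in the camera images.
- post_grip (a point): Middle of the dark grip of the loose steel stop post (180 g, 90 mm long, z up its axis). From the tip up: shank 38 mm long tapering from 19 mm across under the collar to 11 mm at the tip; bright collar 28 mm across, 6 mm thick; dark grip 22 mm across, 46 mm long, flat on top. This point is 67 mm above the tip, 29 mm above the collar's underside, 23 mm below the top.
- post_collar (a point): Centre of the underside of the post's collar, 38 mm above the shank's tip; z up the post's axis. Where the post seats differs each time: it stops by itself with the collar about 3 to 14 mm above the boss face and wedges up to 4 mm deeper at 25 N. The collar need not touch the face; how firmly the taper sits can only be felt.
- stand: Black plastic stand, 70 x 70 mm, 42 mm high, fixed; origin under its centre. At first the post hangs upright in its hole (21 mm), the collar resting on its top.
- socket (a point): Centre of the mouth of the empty tapered socket, level with the top face of its boss, 61 mm above the desk; z up. Boss: aluminium hub 34 mm across on the bed of the lever-arm glass separator; mouth 17 mm wide, chamfered. An equal boss holding the twin post, its top 58 mm above the face, is 80 mm away along this frame's +x.
- separator: Lever-arm glass separator, fixed: aluminium bed 150 x 260 mm (x, y), 20 mm high, black rubber pad; origin under the bed's centre. Sockets at its -y end, 95 mm from the centre; the empty one at x -40 mm. A column 160 mm high stands at y +98 mm, its lever raised to 350 mm with a black suction cup.
- bar_center (a point): Middle of the brass tapping bar, a plain round bar 24 mm across, 100 mm long, 380 g, with four shallow grooves and flat ends; z along it. It starts upright on its mat.
- mat_center (a point): Centre of the top of the bar's black rubber mat, 110 x 110 mm and 3 mm thick, fixed on the desk.
- panel: The phone display panel, black glass 71 x 146 mm, 5 mm thick, lying flat on the desk on the column's side of the separator; origin at the centre of its underside. Not to be moved.
There are look-alikes about, which are no part of the job. What is shaped like the part that bears post_grip but blue is not meant. Of the things that look like the part that bears mat_center, the smaller one is meant.

How it is judged:
On the way, in this order (a step that is already met when the one before it is completed fails the run):
1. the post stands in the socket by itself, let go of (horizontal distance between post_collar and socket below 0.003 m and angle between post_collar's own z axis and vertical below 0.12 rad and z of post_collar in the frame of socket below 0.0165 m and contact force between post and the fingers below 0.05 N), for 0.2 s.
2. the bar's end drives the post into the taper with at least 18 N, the post straight in the socket (contact force between bar and post above 18 N and horizontal distance between post_collar and socket below 0.0025 m and angle between post_collar's own z axis and vertical below 0.06 rad and z of post_collar in the frame of socket below 0.0135 m), for 0.03 s.
At the end, for the whole second after the job is handed in: The post stands upright in the socket (axis within 2.5 mm of the socket's, tilt under 0.06 rad, collar no more than 13.5 mm above the face) and at rest; the bar stands upright and at rest on its mat, its axis within 40 mm of the mat's centre (horizontal distance between post_collar and socket below 0.0025 m and angle between post_collar's own z axis and vertical below 0.06 rad and z of post_collar in the frame of socket below 0.0135 m and linear speed of each of post, bar below 0.01 m/s and horizontal distance between bar_center and mat_center below 0.04 m and height (world z) of bar_center below 0.058 m and angle between bar_center's own z axis and vertical below 0.08 rad); the robot touches nothing.
It fails at once if the bar strikes or presses the post with over 35 N (contact force between bar and post above 35 N).
It fails at once if the display panel is shifted by more than 15 mm (distance of panel from where it was at the start of the episode above 0.015 m).
It also fails if it takes over 70 s, if anything falls off the work surface, if the arm or the gripper's body presses on something with over 40 N, if the wrist force passes 120 N, or if a joint passes its speed limit or range.

ROBOT

A 6-joint arm with a two-finger parallel gripper is mounted at the origin on the work surface. World frame = base frame: x ahead of the robot, y to its left, z up, the work surface at z = 0. Lengths are in m, angles in rad, forces in N, time in s.
With the tool pointing down it reaches from about 0.35 to 0.775 m from the base axis. Payload 7.3 kg.
Tool frame: the origin (TCP) lies at the very end of the fingers, on their centre line; the grasp point (between the pads) lies 19 mm behind it (pinch_z is the distance from the TCP to the grasp point, in m); z points along the fingers, y is the line along which they close (so a half turn about z gives the same grasp; the last joint's range is limited). The gripper opens to 92 mm and grips with 3 to 60 N. Pads are 19 mm wide; open, the fingers measure 130 mm over their backs; the gripper's body (75 mm by 190 mm) begins 47 mm behind the grasp point.
Start: joints at [1.158, 0.342, 1.524, -0, 1.275, -0.146], TCP at [0.138, 0.506, 0.227] pointing down, gripper open.
Joint ranges: [-2.53, 2.53], [-0.77, 2.02], [0.04, 2.7], [-1, 4.14], [0.28, 2.66], [-3.11, 3.11]. Speed limits (rad/s): [2.57, 2.57, 3.14, 3.14, 3.14, 3.14].

INTERFACE

Orientations are given as [roll, pitch, yaw] about the fixed x, y, z axes, in that order (R = Rz(yaw) Ry(pitch) Rx(roll)).
In Python, from cell import * gives the robot as it stands.
- The arm moves only by the tool arm_command, never from a script. Its arguments are lists of equal length, an entry for each row: "fingers": the gripper command: -1 is fully open, 1 is shut, values between are in proportion; "travel": the shift along the tool's x, y, z in m, a list of three; "dr": the turn, a rotation vector about the tool's x, y, z in degrees, a list of three. In form: {"fingers": [fingers, ...], "travel": [[x, y, z], ...], "dr": [[wx, wy, wz], ...]}. A call has 1 to 8 rows; each row is the pose to reach, as a shift and turn from the pose commanded when the call began, along the tool's axes at that moment; what a row does not reach only later rows make up. A row lasts 1/12 s, in which the tool goes at most 41.7 mm and 7.16 degrees, less where a joint would pass 70% of its speed; a pose out of reach is approached as far as the arm can. A call with a gripper value outside its range is refused whole. The fingers move at their own pace and stop on an object; "squeeze" is the grip in N (left out, the last holds). Time passes only in rows, so rows that repeat a pose let the fingers close. It gives the time, the measured TCP pose, the force, the opening and the grip force at its end, in the units of the state.
- observe(): the state, without advancing time (a new reading comes with each control period).
- read_camera(name): name is "scene" or "top" or "wrist"; returns a dict with "color" (384x512x3 uint8, blue, green, red), "z_map" (384x512 float32, m along the optical axis (not along the pixel's ray), 0 where there is no reading), "fx", "fy", "cx", "cy" (pixels), "k1" (the pictures are not rectified: a ray, as slopes to the right and down, at radius r is drawn at 1 + k1 r^2 times it, then the intrinsics apply), "R" (3x3) and "t" (3): a world point X has camera coordinates R X + t. Camera axes: x right, y down, z forward; pixel columns grow to the right and rows downward; lengths in m; the calibration is good to about 2 mm. A picture is of the moment at which its call begins.
- hand_in(): hands the job in; it is judged then, once.
The state is a dict: "time": time; "qpos": joint angles; "qvel": joint speeds; "joint_efforts": joint torques, N m; "tool_pos": TCP position; "tool_rot": TCP orientation; "contact_force": force on the tool from outside, world axes, zero at the start; "torque": the same for the moment, N m; "opening": finger opening in m; "grip_force": force on a finger pad.
Only numpy, scipy, OpenCV 4.12 (cv2) and the standard library are available. Lean on these libraries where they do the work, as an engineer would, in place of code of your own. Each camera call takes 0.05 s, during which the arm holds its last target. There are 200 camera calls.

## Working session

There is one attempt and no reset: what is moved stays moved. The work goes in short steps, Python scripts to look and compute and a tool call to move; the robot and the scene stay as the last step left them, time stands still between calls to the robot, and variables do not carry over. Pictures are saved under pics/ and viewed, at most 10 in all, crops included, and the job is handed in when it is done.

Besides the shell and the picture viewer there is one more tool, called after "Request:" as name(argument=value, ...), one argument or row to a line, values as JSON. arm_command: Moves the arm, as the interface text tells. Its arguments: {"type":"object","properties":{"fingers":{"type":"array","items":{"type":"number"}},"travel":{"type":"array","items":{"type":"array","items":{"type":"number"}}},"dr":{"type":"array","items":{"type":"array","items":{"type":"number"}}},"squeeze":{"type":"number"}},"required":["fingers","travel","dr"]}

```bash
ls; mkdir -p pics; cat > h.py <<'E'
from cell import *
import numpy as np, cv2
def ray(c,u,v):
    xd=np.array([(u-c['cx'])/c['fx'],(v-c['cy'])/c['fy']]); x=xd.copy()
    for _ in range(20): x=xd/(1+c['k1']*(x@x))
    R=np.array(c['R']);t=np.array(c['t'])
    return -R.T@t, R.T@np.array([x[0],x[1],1.])
def plane(c,u,v,z):
    o,d=ray(c,u,v); return o+d*(z-o[2])/d[2]
def cloud(c):
    v,u=np.mgrid[0:384,0:512].astype(float)
    xd=np.stack([(u-c['cx'])/c['fx'],(v-c['cy'])/c['fy']],-1); x=xd.copy()
    for _ in range(20): x=xd/(1+c['k1']*(x**2).sum(-1,keepdims=True))
    z=c['z_map']; P=np.stack([x[...,0]*z,x[...,1]*z,z],-1)
    P=(P-np.array(c['t']))@np.array(c['R']); P[z==0]=np.nan
    return P
E
python3 - <<'E'
from h import *
import pickle
s=observe(); print(s)
for n in ['scene','top']:
    c=read_camera(n); pickle.dump(c,open(n+'.pkl','wb')); cv2.imwrite(f'pics/{n}0.png',cv2.resize(c['color'],(800,600)))
    print(n,c['fx'],c['k1'],-np.array(c['R']).T@c['t'])
E
```

```text
pics
{'time': 0.0, 'qpos': array([ 1.15800199e+00,  3.42700014e-01,  1.52499928e+00, -3.42412477e-08,
        1.27539962e+00, -1.45996368e-01]), 'qvel': array([ 0.00067601, -0.00024003,  0.00013229, -0.00078682, -0.00215255,
        0.00029808]), 'joint_efforts': array([ 1.40263772e-03, -4.31230617e+01, -2.44223428e+01,  7.17768981e-02,
        5.59402665e-02, -1.32312734e-04]), 'tool_pos': array([0.13822778, 0.50606189, 0.22606294]), 'tool_rot': array([-3.14010241e+00, -2.19095923e-04,  2.87479454e+00]), 'contact_force': array([-0.47708756, -0.71832239,  0.61903303]), 'torque': array([0.04231998, 0.00390999, 0.03969301]), 'grip_force': 0.0, 'opening': 0.09176291390395959}
scene 398.7470309496053 -0.05600184395299005 [ 1.10216033 -0.54278419  0.85457633]
top 467.51203187743295 -0.11588838524297017 [ 0.29103759 -0.05950936  1.67716494]
```

View pics/scene0.png

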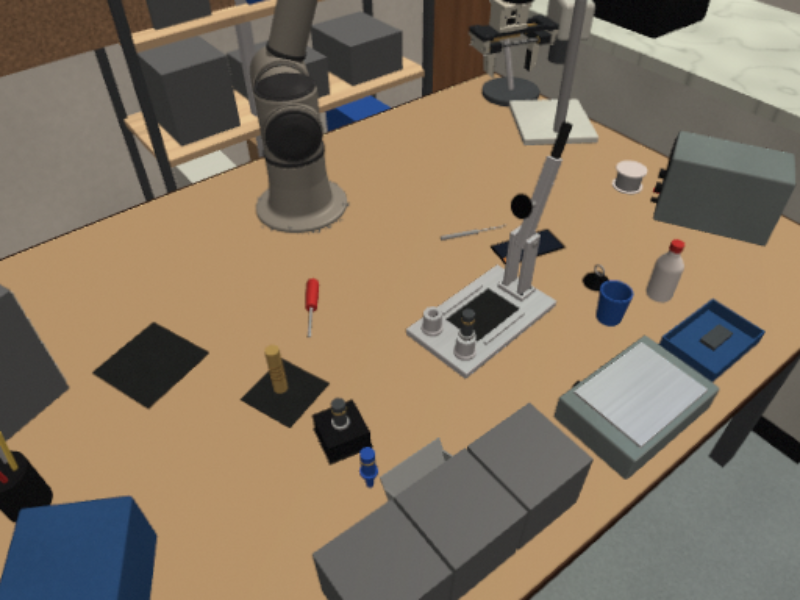

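View pics/top0.png

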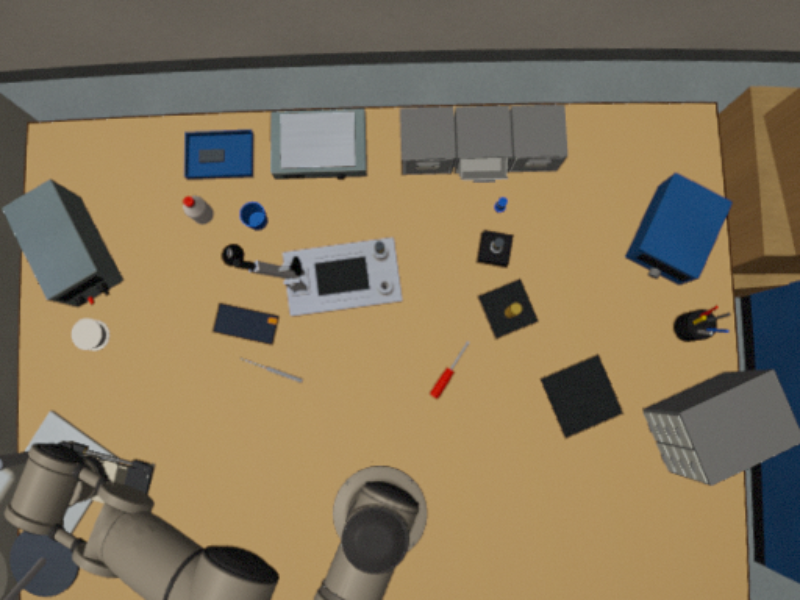

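The scene view shows the post in its stand at (339,412), the bar at (277,370), the empty boss at (432,318), the twin at (466,335) and the blue look-alike at (368,465). In the top view the post is at (496,245), the bar at (513,310), the empty boss at (386,287) and the twin at (380,250).

```bash
python3 - <<'E'
from h import *
import pickle
T=pickle.load(open('top.pkl','rb'));S=pickle.load(open('scene.pkl','rb'))
for n,c,uv in [('post',T,(496,245)),('bar',T,(513,308)),('empty',T,(386,287)),('twin',T,(380,248)),('post',S,(339,405)),('bar',S,(273,352)),('empty',S,(432,314)),('twin',S,(467,315))]:
    z=dict(post=.094,bar=.103,empty=.061,twin=.119)[n]
    print(n,plane(c,uv[0]*.64,uv[1]*.64,z).round(4))
for nm,c in (('T',T),('S',S)):
    P=cloud(c)
    for n,x0,z0,z1 in [('post',plane(T,496*.64,245*.64,.094),.085,.105),('bar',plane(T,513*.64,308*.64,.103),.09,.115),('empty',plane(T,386*.64,287*.64,.061),.052,.07),('twin',plane(T,380*.64,248*.64,.119),.11,.13)]:
        m=(np.hypot(P[...,0]-x0[0],P[...,1]-x0[1])<.035)&(P[...,2]>z0)&(P[...,2]<z1)
        q=P[m]; print(nm,n,m.sum(),q.mean(0).round(4),((q.max(0)+q.min(0))/2).round(4),np.ptp(q,axis=0).round(3))
g=cv2.cvtColor(T['color'],cv2.COLOR_BGR2GRAY)
P=cloud(T)
# black mats/stand contours
m=((g<60)&(np.isfinite(P[...,2]))).astype(np.uint8)
k,l,st,ce=cv2.connectedComponentsWithStats(m)
for i in range(1,k):
    if 150<st[i,4]<5000:
        p=plane(T,*ce[i],0.003); print(st[i],ce[i].round(1),p.round(4))
E
```

```text
post [ 0.5864 -0.2746  0.094 ]
bar [ 0.4449 -0.3045  0.103 ]
empty [ 0.5041 -0.0292  0.061 ]
twin [ 0.582  -0.0195  0.119 ]
post [ 0.5982 -0.2812  0.094 ]
bar [ 0.4514 -0.3106  0.103 ]
empty [ 0.5115 -0.0275  0.061 ]
twin [ 0.5921 -0.0211  0.119 ]
T post 33 [ 0.5911 -0.2788  0.0938] [ 0.5908 -0.2791  0.0937] [0.02  0.019 0.016]
T bar 43 [ 0.4433 -0.3087  0.1021] [ 0.4438 -0.3096  0.1008] [0.024 0.024 0.018]
T empty 64 [ 0.5076 -0.0239  0.0606] [ 0.5082 -0.0239  0.0597] [0.032 0.032 0.015]
T twin 34 [ 0.5874 -0.0153  0.1186] [ 0.5879 -0.0154  0.1181] [0.021 0.02  0.016]
S post 77 [ 0.5967 -0.2832  0.0942] [ 0.595  -0.2829  0.0922] [0.023 0.02  0.014]
S bar 87 [ 0.4497 -0.313   0.1021] [ 0.4469 -0.3121  0.0995] [0.025 0.023 0.019]
S empty 107 [ 0.5116 -0.0279  0.0608] [ 0.5098 -0.0272  0.0591] [0.034 0.034 0.014]
S twin 66 [ 0.5915 -0.0196  0.119 ] [ 0.5904 -0.0182  0.1168] [0.022 0.023 0.013]
[   0   31  512   22 3556] [254.9  38.2] [ 1.0668 -0.0717  0.003 ]
[119  84  43  31 307] [139.4  97.6] [0.8473 0.3651 0.003 ]
[175 110  59   5 162] [205.5 111.6] [0.7846 0.1183 0.003 ]
[401 113  
[... 232 characters left out ...]
03 ]
[468 163  44  12 408] [492.5 169.5] [ 0.5405 -0.947   0.003 ]
[202 165  34  24 625] [218.5 176.3] [0.5416 0.0744 0.003 ]
[307 179  37  37 746] [324.5 197.2] [ 0.4549 -0.3061  0.003 ]
[ 413  180   99   94 2969] [484.8 222.4] [ 0.344  -0.9003  0.003 ]
[137 195  41  25 660] [156.3 207. ] [0.4366 0.3016 0.003 ]
[431 198  28  21 382] [444. 208.] [ 0.4025 -0.7463  0.003 ]
[ 346  228   52   52 1594] [371.8 253.2] [ 0.248  -0.4686  0.003 ]
[  22  283  156  101 2315] [ 96.8 328.5] [0.006  0.5234 0.003 ]
[ 481  284   31   89 2237] [497.4 327.8] [-0.0431 -0.9269  0.003 ]
[234 308  34  22 266] [251.7 315.5] [ 0.0423 -0.0321  0.003 ]
[ 219  325   44   42 1336] [240.6 345.3] [-0.0613  0.01    0.003 ]
```

```bash
cat >> h.py <<'E'
from scipy.spatial.transform import Rotation as Ro
def go(p,yaw,frac=1):
    s=observe(); R=Ro.from_euler('xyz',s['tool_rot'])
    R2=Ro.from_euler('xyz',[np.pi,0,yaw])
    d=R.inv().apply((np.array(p)-s['tool_pos']))*frac
    rv=(R.inv()*R2).as_rotvec(degrees=True)*frac
    print('t',s['time'],'pos',s['tool_pos'].round(4),'rot',s['tool_rot'].round(4),'F',s['contact_force'].round(2),'travel',d.round(4),'dr',rv.round(2))
E
python3 -c "
from h import *
go([.594,-.281,.25],.11)"
```

```text
t 0.1 pos [0.1382 0.5061 0.2261] rot [-3.1402e+00 -2.0000e-04  2.8748e+00] F [ 0.06 -0.45 -0.55] travel [-0.6471 -0.6392 -0.0231] dr [-3.0000e-02  1.0000e-01  1.5841e+02]
```

Request:
arm_command(
  fingers=[-1, -1, -1, -1, -1, -1, -1, -1],
  travel=[
    [-0.647, -0.639, -0.023],
    [-0.647, -0.639, -0.023],
    [-0.647, -0.639, -0.023],
    [-0.647, -0.639, -0.023],
    [-0.647, -0.639, -0.023],
    [-0.647, -0.639, -0.023],
    [-0.647, -0.639, -0.023],
    [-0.647, -0.639, -0.023],
  ],
  dr=[
    [0, 0, 158.4],
    [0, 0, 158.4],
    [0, 0, 158.4],
    [0, 0, 158.4],
    [0, 0, 158.4],
    [0, 0, 158.4],
    [0, 0, 158.4],
    [0, 0, 158.4],
  ],
)

```text
time: 0.77
tool_pos: [0.3056, 0.2162, 0.2352]
tool_rot: [3.142, -0.0, 1.869]
contact_force: [1.4, 0.1, 0.1]
opening: 0.0916
grip_force: 0.0
```

```bash
python3 -c "
from h import *
go([.594,-.281,.25],.11)"
```

```text
t 0.7667 pos [0.3056 0.2162 0.2352] rot [ 3.1415e+00 -1.0000e-04  1.8691e+00] F [1.43 0.06 0.08] travel [-0.56    0.1296 -0.0149] dr [-0.0000e+00 -1.0000e-02  1.0079e+02]
```

Request:
arm_command(
  fingers=[-1, -1, -1, -1, -1, -1, -1, -1],
  travel=[
    [-0.56, 0.13, -0.015],
    [-0.56, 0.13, -0.015],
    [-0.56, 0.13, -0.015],
    [-0.56, 0.13, -0.015],
    [-0.56, 0.13, -0.015],
    [-0.56, 0.13, -0.015],
    [-0.56, 0.13, -0.015],
    [-0.56, 0.13, -0.015],
  ],
  dr=[
    [0, 0, 100.8],
    [0, 0, 100.8],
    [0, 0, 100.8],
    [0, 0, 100.8],
    [0, 0, 100.8],
    [0, 0, 100.8],
    [0, 0, 100.8],
    [0, 0, 100.8],
  ],
)

```text
time: 1.43
tool_pos: [0.4748, -0.0712, 0.2436]
tool_rot: [-3.141, -0.0, 0.868]
contact_force: [1.1, 0.8, 0.8]
opening: 0.0919
grip_force: 0.0
```

```bash
python3 -c "
from h import *
go([.594,-.281,.25],.11)"
```

```text
t 1.4333 pos [ 0.4748 -0.0712  0.2436] rot [-3.141 -0.     0.868] F [1.15 0.83 0.81] travel [-0.0831  0.2265 -0.0065] dr [-3.000e-02  1.000e-02  4.343e+01]
```

Request:
arm_command(
  fingers=[-1, -1, -1, -1, -1, -1, -1, -1],
  travel=[
    [-0.083, 0.2265, -0.0065],
    [-0.083, 0.2265, -0.0065],
    [-0.083, 0.2265, -0.0065],
    [-0.083, 0.2265, -0.0065],
    [-0.083, 0.2265, -0.0065],
    [-0.083, 0.2265, -0.0065],
    [-0.083, 0.2265, -0.0065],
    [-0.083, 0.2265, -0.0065],
  ],
  dr=[
    [0, 0, 43.4],
    [0, 0, 43.4],
    [0, 0, 43.4],
    [0, 0, 43.4],
    [0, 0, 43.4],
    [0, 0, 43.4],
    [0, 0, 43.4],
    [0, 0, 43.4],
  ],
)

```text
time: 2.1
tool_pos: [0.5949, -0.2795, 0.2482]
tool_rot: [-3.14, 0.002, 0.115]
contact_force: [0.5, 1.0, 0.1]
opening: 0.0915
grip_force: 0.0
```

```bash
cat >> h.py <<'E'
def snap(name):
    import pickle
    c=read_camera('wrist'); pickle.dump(c,open(name+'.pkl','wb')); cv2.imwrite(f'pics/{name}.png',c['color'])
    print('cam',(-np.array(c['R']).T@c['t']).round(4),'fx',c['fx'],'axis',np.array(c['R'])[2].round(3)); return c
E
python3 -c "
from h import *
go([.594,-.281,.25],.11)
snap('w1'); go([.594,-.281,.25],.11)"
```

```text
t 2.1 pos [ 0.5949 -0.2795  0.2482] rot [-3.1397e+00  2.1000e-03  1.1520e-01] F [0.46 1.03 0.07] travel [-0.0011  0.0014 -0.0018] dr [-0.11  0.12  0.3 ]
cam [ 0.6748 -0.2702  0.4073] fx 336.0398248960638 axis [-0.297 -0.033 -0.954]
t 2.15 pos [ 0.5947 -0.2781  0.249 ] rot [-3.1397e+00  1.7000e-03  1.1760e-01] F [-0.06  1.3   0.24] travel [-0.001   0.0028 -0.001 ] dr [-0.11  0.1   0.43]
```

View pics/w1.png

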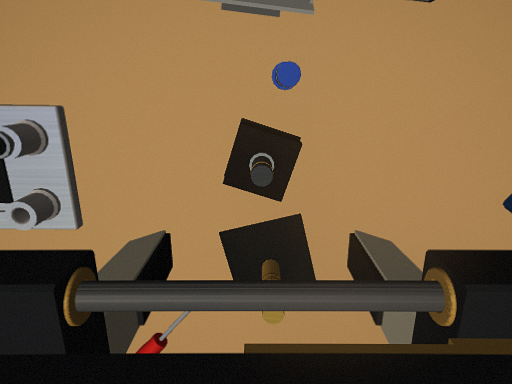

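The wrist view shows the post top at about (262,175) in its black stand, the bar behind the gripper cross-piece at (272,290), the empty socket at (24,214), and the blue look-alike at (286,75).

```bash
cat >> h.py <<'E'
def blob(c,x0,y0,z0,z1,r=.03):
    P=cloud(c)
    m=(np.hypot(P[...,0]-x0,P[...,1]-y0)<r)&(P[...,2]>z0)&(P[...,2]<z1)
    q=P[m]; 
    cnt=max(cv2.findContours(m.astype(np.uint8),cv2.RETR_EXTERNAL,cv2.CHAIN_APPROX_NONE)[0],key=cv2.contourArea)
    e=cv2.fitEllipse(cnt)
    zt=np.median(q[:,2])
    print(len(q),'med z',zt.round(4),'mid',((q.max(0)+q.min(0))/2).round(4),'mean',q.mean(0).round(4),'ptp',np.ptp(q,axis=0).round(4),'ell',np.round(e[0],1),plane(c,*e[0],zt).round(4))
E
python3 -c "
from h import *
c=snap('w2')
blob(c,.594,-.281,.089,.1)
blob(c,.510,-.026,.057,.065)
blob(c,.590,-.018,.113,.125)
go([.594,-.281,.25],.11)"
```

```text
cam [ 0.6745 -0.2686  0.4081] fx 336.0398248960638 axis [-0.297 -0.034 -0.954]
399 med z 0.0952 mid [ 0.594  -0.2808  0.0931] mean [ 0.5944 -0.2809  0.0951] ptp [0.0207 0.0209 0.0079] ell [262.8 174.6] [ 0.5945 -0.2808  0.0952]
643 med z 0.0616 mid [ 0.5099 -0.0261  0.0605] mean [ 0.5106 -0.0266  0.0613] ptp [0.034  0.0341 0.007 ] ell [ 23.2 213.9] [ 0.5108 -0.027   0.0616]Traceback (most recent call last):
  File "<string>", line 6, in <module>
    blob(c,.590,-.018,.113,.125)
    ~~~~^^^^^^^^^^^^^^^^^^^^^^^^
  File "h.py", line 32, in blob
    cnt=max(cv2.findContours(m.astype(np.uint8),cv2.RETR_EXTERNAL,cv2.CHAIN_APPROX_NONE)[0],key=cv2.contourArea)
ValueError: max() iterable argument is empty
```

```bash
python3 -c "
from h import *
go([.594,-.281,.055],.11)"
```

```text
t 2.2 pos [ 0.5946 -0.2773  0.2497] rot [-3.1402e+00  1.2000e-03  1.1870e-01] F [-0.77 -0.56 -0.2 ] travel [-0.0008  0.0038  0.1946] dr [-0.08  0.07  0.5 ]
```

Request:
arm_command(
  fingers=[-1, -1, -1, -1, -1, -1],
  travel=[
    [-0.001, 0.004, 0.04],
    [-0.001, 0.004, 0.08],
    [-0.001, 0.004, 0.11],
    [-0.001, 0.004, 0.11],
    [-0.001, 0.004, 0.11],
    [-0.001, 0.004, 0.11],
  ],
  dr=[
    [0, 0, 0.5],
    [0, 0, 0.5],
    [0, 0, 0.5],
    [0, 0, 0.5],
    [0, 0, 0.5],
    [0, 0, 0.5],
  ],
)

```text
time: 2.7
tool_pos: [0.5956, -0.2819, 0.1432]
tool_rot: [3.139, -0.003, 0.11]
contact_force: [0.6, -1.0, 1.1]
opening: 0.092
grip_force: 0.0
```

```bash
python3 -c "
from h import *
go([.594,-.281,.055],.11)
c=snap('w3'); blob(c,.594,-.281,.089,.1)
go([.594,-.281,.055],.11)
"
```

```text
t 2.7 pos [ 0.5956 -0.2819  0.1432] rot [ 3.1393 -0.0032  0.11  ] F [ 0.63 -1.    1.1 ] travel [-0.0018 -0.0013  0.0882] dr [ 0.13 -0.18 -0.  ]
cam [ 0.6747 -0.2725  0.3027] fx 336.0398248960638 axis [-0.292 -0.035 -0.956]
842 med z 0.0951 mid [ 0.5937 -0.2808  0.0934] mean [ 0.5947 -0.2808  0.0949] ptp [0.0217 0.0212 0.0084] ell [257.9 215.3] [ 0.5948 -0.2808  0.0951]
t 2.75 pos [ 0.5959 -0.2823  0.1438] rot [ 3.1384 -0.0042  0.1096] F [ 0.25 -0.6   0.18] travel [-0.0021 -0.0018  0.0887] dr [ 0.18 -0.24 -0.02]
```

Request:
arm_command(
  fingers=[-1, -1, -1, -1, -1, -1],
  travel=[
    [-0.0015, -0.001, 0.035],
    [-0.0015, -0.001, 0.065],
    [-0.0015, -0.001, 0.088],
    [-0.0015, -0.001, 0.088],
    [-0.0015, -0.001, 0.088],
    [-0.0015, -0.001, 0.088],
  ],
  dr=[
    [0, 0, 0],
    [0, 0, 0],
    [0, 0, 0],
    [0, 0, 0],
    [0, 0, 0],
    [0, 0, 0],
  ],
)

```text
time: 3.25
tool_pos: [0.5946, -0.2822, 0.0555]
tool_rot: [3.139, -0.004, 0.109]
contact_force: [0.7, -0.7, 0.3]
opening: 0.0921
grip_force: 0.0
```

Request:
arm_command(
  fingers=[1, 1, 1, 1, 1, 1, 1, 1],
  travel=[
    [0, 0, 0],
    [0, 0, 0],
    [0, 0, 0],
    [0, 0, 0],
    [0, 0, 0],
    [0, 0, 0],
    [0, 0, 0],
    [0, 0, 0],
  ],
  dr=[
    [0, 0, 0],
    [0, 0, 0],
    [0, 0, 0],
    [0, 0, 0],
    [0, 0, 0],
    [0, 0, 0],
    [0, 0, 0],
    [0, 0, 0],
  ],
  squeeze=25,
)

```text
time: 3.92
tool_pos: [0.5929, -0.2812, 0.0523]
tool_rot: [-3.141, 0.0, 0.109]
contact_force: [-0.7, 0.6, 0.1]
opening: 0.0431
grip_force: 0.0
```

Request:
arm_command(
  fingers=[1, 1, 1, 1, 1, 1, 1, 1],
  travel=[
    [0, 0, -0.001],
    [0, 0, -0.001],
    [0, 0, -0.001],
    [0, 0, -0.001],
    [0, 0, -0.001],
    [0, 0, -0.001],
    [0, 0, -0.001],
    [0, 0, -0.001],
  ],
  dr=[
    [0, 0, 0],
    [0, 0, 0],
    [0, 0, 0],
    [0, 0, 0],
    [0, 0, 0],
    [0, 0, 0],
    [0, 0, 0],
    [0, 0, 0],
  ],
)

```text
time: 4.58
tool_pos: [0.5929, -0.2813, 0.0533]
tool_rot: [3.142, -0.0, 0.109]
contact_force: [0.5, -0.2, 0.4]
opening: 0.0213
grip_force: 25.0
```

```bash
python3 -c "
from h import *
print(observe()['opening'],observe()['grip_force'])
go([.594,-.281,.21],.11)
"
```

```text
0.021299714715820116 24.99999314546585
t 4.5833 pos [ 0.5929 -0.2813  0.0533] rot [ 3.1415e+00 -1.0000e-04  1.0860e-01] F [ 0.54 -0.18  0.4 ] travel [ 0.0011 -0.0002 -0.1567] dr [ 0.   -0.01 -0.08]
```

Request:
arm_command(
  fingers=[1, 1, 1, 1, 1, 1, 1, 1],
  travel=[
    [0, 0, -0.02],
    [0, 0, -0.05],
    [0, 0, -0.09],
    [0, 0, -0.127],
    [0, 0, -0.127],
    [0, 0, -0.127],
    [0, 0, -0.127],
    [0, 0, -0.127],
  ],
  dr=[
    [0, 0, 0],
    [0, 0, 0],
    [0, 0, 0],
    [0, 0, 0],
    [0, 0, 0],
    [0, 0, 0],
    [0, 0, 0],
    [0, 0, 0],
  ],
)

```text
time: 5.25
tool_pos: [0.5919, -0.2806, 0.178]
tool_rot: [-3.139, 0.003, 0.109]
contact_force: [0.4, -0.1, -2.3]
opening: 0.0217
grip_force: 25.0
```

```bash
python3 -c "
from h import *
print(observe()['opening'],observe()['grip_force'])
c=snap('w4'); P=cloud(c)
blob(c,.594,-.281,.217,.23)
go([.510,-.0265,.18],.11)
"
```

```text
0.021737653290803478 24.999699890613556
cam [ 0.6721 -0.2719  0.337 ] fx 336.0398248960638 axis [-0.299 -0.031 -0.954]
1119 med z 0.2201 mid [ 0.5922 -0.2791  0.2235] mean [ 0.5964 -0.2799  0.2212] ptp [0.0262 0.0343 0.0129] ell [259.5 273.8] [ 0.6016 -0.2794  0.2201]
t 5.3 pos [ 0.592  -0.2806  0.178 ] rot [-3.1388  0.0034  0.1086] F [ 0.19  0.58 -2.86] travel [-0.0539 -0.2615 -0.0011] dr [-0.16  0.19 -0.08]
```

View pics/w4.png

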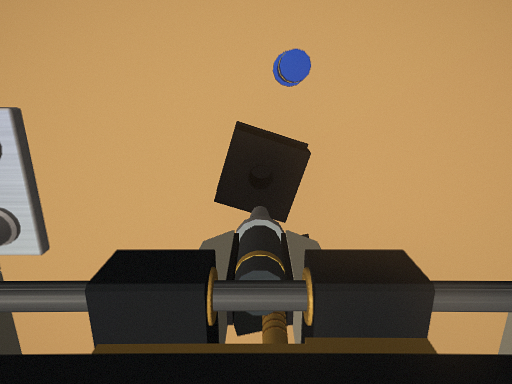

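The post is gripped upright: grip at (262,260), tip at about (262,208), and the stand's hole at (261,176).

Request:
arm_command(
  fingers=[1, 1, 1, 1, 1, 1, 1, 1],
  travel=[
    [-0.0545, -0.2615, -0.001],
    [-0.0545, -0.2615, -0.001],
    [-0.0545, -0.2615, -0.001],
    [-0.0545, -0.2615, -0.001],
    [-0.0545, -0.2615, -0.001],
    [-0.0545, -0.2615, -0.001],
    [-0.0545, -0.2615, -0.001],
    [-0.0545, -0.2615, -0.001],
  ],
  dr=[
    [0, 0, 0],
    [0, 0, 0],
    [0, 0, 0],
    [0, 0, 0],
    [0, 0, 0],
    [0, 0, 0],
    [0, 0, 0],
    [0, 0, 0],
  ],
)

```text
time: 5.97
tool_pos: [0.5081, -0.0233, 0.1803]
tool_rot: [-3.139, 0.003, 0.113]
contact_force: [-0.4, -1.1, -2.2]
opening: 0.0214
grip_force: 25.0
```

Request:
arm_command(
  fingers=[1, 1, 1, 1],
  travel=[
    [0, 0, 0],
    [0, 0, 0],
    [0, 0, 0],
    [0, 0, 0],
  ],
  dr=[
    [0, 0, 0],
    [0, 0, 0],
    [0, 0, 0],
    [0, 0, 0],
  ],
)

```text
time: 6.3
tool_pos: [0.5106, -0.0283, 0.1809]
tool_rot: [-3.141, 0.001, 0.107]
contact_force: [0.3, -0.9, -2.7]
opening: 0.0213
grip_force: 25.0
```

```bash
python3 -c "
from h import *
c=snap('w5'); P=cloud(c); np.set_printoptions(suppress=True)
s=observe(); t=s['tool_pos']
go([.510,-.0265,.18],.11)
blob(c,.590,-.018,.113,.125)
blob(c,.510,-.026,.057,.065)
m=(np.hypot(P[...,0]-t[0],P[...,1]-t[1])<.03)&(P[...,2]>.125)&(P[...,2]<.225)
for z in np.arange(.125,.19,.005):
    q=P[m&(abs(P[...,2]-z)<.0025)]
    if len(q)>3: print(z.round(3),len(q),(q.min(0)-t).round(4),(q.max(0)-t).round(4))
I=np.hstack([c['color'],cv2.resize(c['color'][180:300,190:330],None,fx=2,fy=2)[:240].copy().__class__((0,))]) if 0 else c['color']
cv2.imwrite('pics/w5b.png',cv2.resize(c['color'][130:320,130:390],(780,570)))
"
```

```text
cam [ 0.5904 -0.0194  0.3401] fx 336.0398248960638 axis [-0.296 -0.032 -0.955]
t 6.35 pos [ 0.5106 -0.0283  0.181 ] rot [-3.1415  0.0004  0.1069] F [ 0.15 -0.07 -2.49] travel [-0.0004 -0.0018  0.001 ] dr [-0.01  0.03 -0.17]
951 med z 0.1202 mid [ 0.589  -0.017   0.1203] mean [ 0.5891 -0.017   0.1203] ptp [0.0214 0.0214 0.0043] ell [255.2  88.1] [ 0.5892 -0.017   0.1202]
948 med z 0.0621 mid [ 0.5097 -0.0257  0.0607] mean [ 0.5101 -0.0256  0.0619] ptp [0.0335 0.0334 0.0073] ell [256.5 184.3] [ 0.5104 -0.0256  0.0621]
0.135 26 [ 0.004  -0.0035 -0.0481] [ 0.0064  0.0048 -0.0435]
0.14 32 [ 0.0018 -0.005  -0.0434] [ 0.0071  0.0064 -0.0388]
0.145 33 [ 0.0029 -0.0054 -0.0383] [ 0.0078  0.0064 -0.0336]
0.15 37 [ 0.0039 -0.0044 -0.0333] [ 0.0081  0.0064 -0.0285]
0.155 21 [ 0.006  -0.0029 -0.0282] [ 0.0087  0.0059 -0.0242]
0.17 30 [ 0.0057 -0.0127 -0.01  ] [ 0.0145  0.0131 -0.0085]
0.175 429 [ 0.     -0.0116 -0.0084] [ 0.0147  0.0135 -0.0035]
0.18 178 [ 0.0031 -0.0131 -0.0034] [0.0147 0.0167 0.0015]
0.185 295 [ 0.001  -0.0183  0.0016] [0.0126 0.0203 0.0065]
```

View pics/w5b.png

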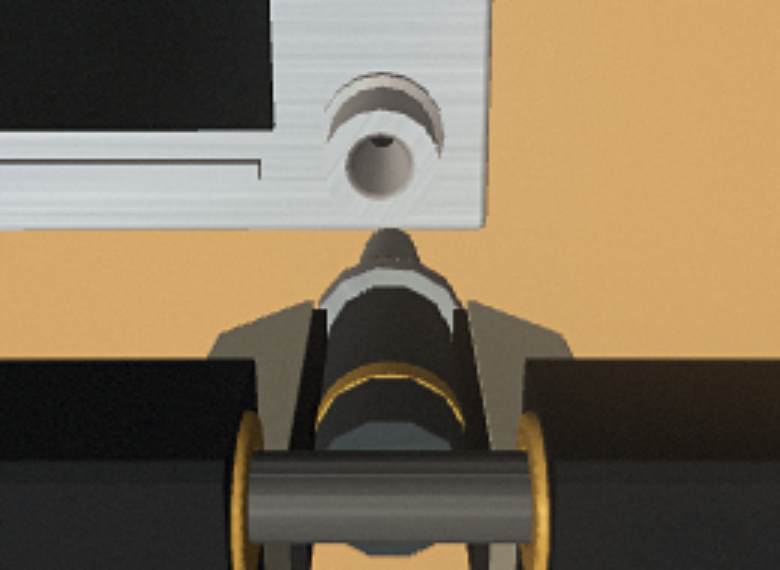

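The empty socket's hole is at (379,166) in the crop (raw (256,185)). The post hangs upright in the pads, with its tip at crop (390,232).

Request:
arm_command(
  fingers=[1, 1, 1, 1, 1, 1, 1, 1],
  travel=[
    [-0.0014, -0.0022, 0.02],
    [-0.0014, -0.0022, 0.04],
    [-0.0014, -0.0022, 0.06],
    [-0.0014, -0.0022, 0.065],
    [-0.0014, -0.0022, 0.065],
    [-0.0014, -0.0022, 0.065],
    [-0.0014, -0.0022, 0.065],
    [-0.0014, -0.0022, 0.065],
  ],
  dr=[
    [0, 0, 0],
    [0, 0, 0],
    [0, 0, 0],
    [0, 0, 0],
    [0, 0, 0],
    [0, 0, 0],
    [0, 0, 0],
    [0, 0, 0],
  ],
)

```text
time: 7.02
tool_pos: [0.5096, -0.0254, 0.1175]
tool_rot: [3.141, -0.002, 0.108]
contact_force: [-0.2, -0.8, -2.1]
opening: 0.0217
grip_force: 25.0
```

```bash
python3 -c "
from h import *
c=snap('w6'); P=cloud(c); np.set_printoptions(suppress=True)
s=observe(); t=s['tool_pos']
go([.509,-.0262,.1],.11)
m=(np.hypot(P[...,0]-t[0],P[...,1]-t[1])<.03)
for z in np.arange(.06,.125,.005):
    q=P[m&(abs(P[...,2]-z)<.0025)]
    if len(q)>3: print(z.round(3),len(q),(q.min(0)-t).round(4),(q.max(0)-t).round(4))
q=P[m&(abs(P[...,2]-.061)<.004)&(P[...,0]<9)]; print(q.min(0),q.max(0))
"
```

```text
cam [ 0.5888 -0.0163  0.277 ] fx 336.0398248960638 axis [-0.293 -0.033 -0.955]
t 7.0667 pos [ 0.5095 -0.0253  0.1174] rot [ 3.141  -0.0021  0.1086] F [ 0.19  0.42 -1.95] travel [-0.0006  0.0008  0.0174] dr [ 0.03 -0.12 -0.08]
0.06 718 [-0.011  -0.0174 -0.0597] [ 0.0172  0.0162 -0.0549]
0.065 307 [-0.0096 -0.0168 -0.0549] [ 0.0172  0.0161 -0.0532]
0.07 11 [ 0.0049 -0.0029 -0.0482] [ 0.0064  0.0042 -0.0453]
0.075 31 [ 0.0019 -0.005  -0.0447] [ 0.0071  0.0064 -0.04  ]
0.08 37 [ 0.003  -0.0053 -0.0396] [ 0.0074  0.0064 -0.0349]
0.085 38 [ 0.0041 -0.0045 -0.0349] [ 0.008   0.0064 -0.03  ]
0.09 28 [ 0.0056 -0.0043 -0.0299] [ 0.0084  0.0059 -0.0249]
0.11 157 [ 0.0043 -0.0124 -0.0098] [ 0.0148  0.0134 -0.0049]
0.115 420 [-0.0001 -0.0109 -0.0049] [ 0.0148  0.0133 -0.0001]
0.12 235 [ 0.0023 -0.0165  0.0002] [0.0126 0.0194 0.0051]
[ 0.49844576 -0.04267957  0.05700071] [ 0.52662871 -0.00911507  0.06424789]
```

Request:
arm_command(
  fingers=[1, 1, 1, 1, 1, 1, 1, 1],
  travel=[
    [-0.0007, 0.001, 0.005],
    [-0.0007, 0.001, 0.01],
    [-0.0007, 0.001, 0.015],
    [-0.0007, 0.001, 0.02],
    [-0.0007, 0.001, 0.025],
    [-0.0007, 0.001, 0.026],
    [-0.0007, 0.001, 0.026],
    [-0.0007, 0.001, 0.026],
  ],
  dr=[
    [0, 0, 0],
    [0, 0, 0],
    [0, 0, 0],
    [0, 0, 0],
    [0, 0, 0],
    [0, 0, 0],
    [0, 0, 0],
    [0, 0, 0],
  ],
)

```text
time: 7.73
tool_pos: [0.5082, -0.0262, 0.0902]
tool_rot: [-3.141, 0.0, 0.109]
contact_force: [0.6, 0.6, -2.5]
opening: 0.0215
grip_force: 25.0
```

Request:
arm_command(
  fingers=[1, 1, 1, 1],
  travel=[
    [0.0005, 0, 0.0015],
    [0.0005, 0, 0.003],
    [0.0005, 0, 0.0045],
    [0.0005, 0, 0.0055],
  ],
  dr=[
    [0, 0, 0],
    [0, 0, 0],
    [0, 0, 0],
    [0, 0, 0],
  ],
)

```text
time: 8.07
tool_pos: [0.5088, -0.0261, 0.0848]
tool_rot: [-3.142, -0.0, 0.109]
contact_force: [0.2, 1.8, -1.9]
opening: 0.0218
grip_force: 25.0
```

Request:
arm_command(
  fingers=[1, 1, 1, 1],
  travel=[
    [0, 0, 0.001],
    [0, 0, 0.002],
    [0, 0, 0.003],
    [0, 0, 0.003],
  ],
  dr=[
    [0, 0, 0],
    [0, 0, 0],
    [0, 0, 0],
    [0, 0, 0],
  ],
)

```text
time: 8.4
tool_pos: [0.509, -0.0261, 0.0822]
tool_rot: [-3.142, -0.001, 0.109]
contact_force: [0.8, 1.5, 2.3]
opening: 0.0217
grip_force: 25.0
```

Request:
arm_command(
  fingers=[1, 1, 1, 0.3, 0, 0, 0, 0],
  travel=[
    [0, 0, 0.0005],
    [0, 0, 0.001],
    [0, 0, 0.001],
    [0, 0, 0.001],
    [0, 0, 0.001],
    [0, 0, 0.001],
    [0, 0, 0.001],
    [0, 0, 0.001],
  ],
  dr=[
    [0, 0, 0],
    [0, 0, 0],
    [0, 0, 0],
    [0, 0, 0],
    [0, 0, 0],
    [0, 0, 0],
    [0, 0, 0],
    [0, 0, 0],
  ],
)

```text
time: 9.07
tool_pos: [0.5085, -0.0262, 0.0806]
tool_rot: [-3.141, 0.0, 0.109]
contact_force: [0.7, -0.4, -1.2]
opening: 0.0455
grip_force: 0.0
```

```bash
python3 -c "
from h import *
c=snap('w7'); P=cloud(c); np.set_printoptions(suppress=True)
s=observe(); t=s['tool_pos']
go([.509,-.0262,.2],.11)
m=(np.hypot(P[...,0]-t[0],P[...,1]-t[1])<.022)
for z in np.arange(.06,.14,.004):
    q=P[m&(abs(P[...,2]-z)<.002)]
    if len(q)>3: print(z.round(3),len(q),q.min(0).round(4),q.max(0).round(4))
"
```

```text
cam [ 0.5882 -0.0172  0.2398] fx 336.0398248960638 axis [-0.296 -0.033 -0.955]
t 9.1167 pos [ 0.5086 -0.0262  0.0806] rot [-3.1415  0.0003  0.1085] F [ 0.02 -0.97  0.08] travel [ 0.0004 -0.     -0.1194] dr [-0.01  0.02 -0.08]
0.06 375 [ 0.502  -0.0424  0.058 ] [ 0.5266 -0.0089  0.062 ]
0.064 548 [ 0.5012 -0.0421  0.062 ] [ 0.5265 -0.0091  0.0642]
0.072 47 [ 0.5123 -0.0386  0.0715] [ 0.5234 -0.0122  0.074 ]
0.076 386 [ 0.5023 -0.039   0.0741] [ 0.5238 -0.0119  0.078 ]
0.08 304 [ 0.5032 -0.0391  0.078 ] [ 0.5234 -0.0124  0.0819]
0.084 132 [ 0.5116 -0.0359  0.082 ] [ 0.5207 -0.0151  0.0859]
0.088 132 [ 0.5119 -0.0358  0.086 ] [ 0.5211 -0.0149  0.0899]
0.092 144 [ 0.5119 -0.036   0.09  ] [ 0.5208 -0.015   0.094 ]
0.096 158 [ 0.5111 -0.0356  0.094 ] [ 0.5208 -0.0149  0.098 ]
0.1 165 [ 0.5118 -0.0359  0.098 ] [ 0.5208 -0.015   0.102 ]
0.104 180 [ 0.5115 -0.0358  0.102 ] [ 0.5207 -0.0149  0.1059]
0.108 145 [ 0.5118 -0.0362  0.106 ] [ 0.5211 -0.0148  0.11  ]
0.112 281 [ 0.5096 -0.036   0.11  ] [ 0.5212 -0.0146  0.1139]
0.116 232 [ 0.5114 -0.0358  0.114 ] [ 0.5209 -0.0149  0.118 ]
0.12 224 [ 0.5122 -0.035   0.118 ] [ 0.5208 -0.015   0.122 ]
0.124 506 [ 0.4991 -0.0336  0.122 ] [ 0.5209 -0.0159  0.1254]
```

Request:
arm_command(
  fingers=[0, 0, 0, -1, -1, -1, -1, -1],
  travel=[
    [0, 0, -0.03],
    [0, 0, -0.07],
    [0, 0, -0.1],
    [0.005, 0.03, -0.12],
    [-0.004, 0.07, -0.12],
    [-0.018, 0.11, -0.12],
    [-0.033, 0.15, -0.12],
    [-0.047, 0.19, -0.12],
  ],
  dr=[
    [0, 0, 0],
    [0, 0, 0],
    [0, 0, 0],
    [0, 0, 0],
    [0, 0, 0],
    [0, 0, 0],
    [0, 0, 0],
    [0, 0, 0],
  ],
)

```text
time: 9.78
tool_pos: [0.4823, -0.2193, 0.2009]
tool_rot: [3.142, -0.0, 0.109]
contact_force: [1.2, -1.2, -0.6]
opening: 0.0748
grip_force: 0.0
```

```bash
python3 -c "
from h import *
go([.446,-.311,.2],.11)
"
```

```text
t 9.7833 pos [ 0.4823 -0.2193  0.2009] rot [ 3.1416e+00 -1.0000e-04  1.0930e-01] F [ 1.21 -1.16 -0.61] travel [-0.0461  0.0872  0.0009] dr [ 0.   -0.   -0.04]
```

Request:
arm_command(
  fingers=[-1, -1, -1, -1, -1, -1, -1, -1],
  travel=[
    [-0.015, 0.035, 0],
    [-0.03, 0.07, 0],
    [-0.046, 0.087, 0.001],
    [-0.046, 0.087, 0.001],
    [-0.046, 0.087, 0.001],
    [-0.046, 0.087, 0.001],
    [-0.046, 0.087, 0.001],
    [-0.046, 0.087, 0.001],
  ],
  dr=[
    [0, 0, 0],
    [0, 0, 0],
    [0, 0, 0],
    [0, 0, 0],
    [0, 0, 0],
    [0, 0, 0],
    [0, 0, 0],
    [0, 0, 0],
  ],
)

```text
time: 10.45
tool_pos: [0.4474, -0.3081, 0.1999]
tool_rot: [-3.141, -0.0, 0.11]
contact_force: [-0.1, -0.1, 0.2]
opening: 0.0919
grip_force: 0.0
```

```bash
python3 -c "
from h import *
c=snap('w8'); 
blob(c,.446,-.311,.097,.11)
P=cloud(c); g=c['color'].max(-1)
m=((g<70)&(abs(P[...,2]-.004)<.004)&(np.hypot(P[...,0]-.45,P[...,1]+.31)<.09))
q=P[m][:,:2].astype(np.float32); r=cv2.minAreaRect(q); print(m.sum(),r)
go([.446,-.311,.062],.11)
cv2.imwrite('pics/w8b.png',cv2.resize(c['color'],(512,384)))
"
```

```text
cam [ 0.527  -0.2989  0.3592] fx 336.0398248960638 axis [-0.295 -0.033 -0.955]
705 med z 0.1041 mid [ 0.4459 -0.3104  0.1016] mean [ 0.4466 -0.3103  0.1039] ptp [0.0232 0.0233 0.0091] ell [262.5 193.6] [ 0.4467 -0.3103  0.1041]
9029 ((0.4550739526748657, -0.30753427743911743), (0.10965047031641006, 0.10950314998626709), 20.456512451171875)
t 10.5 pos [ 0.4474 -0.3082  0.1999] rot [-3.1415e+00 -2.0000e-04  1.1040e-01] F [-0.12  1.06 -0.06] travel [-0.0017  0.0027  0.1379] dr [-0.01 -0.01  0.03]
```

View pics/w8b.png

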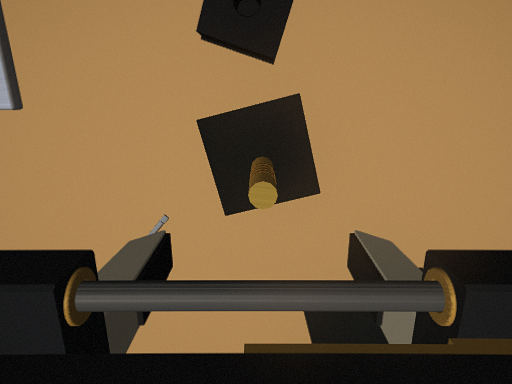

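The mat is centred near (258,155), measures 110 mm and holds the bar, whose top is at (263,194). Sizes match.

Request:
arm_command(
  fingers=[-1, -1, -1, -1, -1, -1, -1, -1],
  travel=[
    [-0.0012, 0.0022, 0.03],
    [-0.0012, 0.0022, 0.06],
    [-0.0012, 0.0022, 0.09],
    [-0.0012, 0.0022, 0.12],
    [-0.0012, 0.0022, 0.141],
    [-0.0012, 0.0022, 0.141],
    [-0.0012, 0.0022, 0.141],
    [-0.0012, 0.0022, 0.141],
  ],
  dr=[
    [0, 0, 0],
    [0, 0, 0],
    [0, 0, 0],
    [0, 0, 0],
    [0, 0, 0],
    [0, 0, 0],
    [0, 0, 0],
    [0, 0, 0],
  ],
)

```text
time: 11.17
tool_pos: [0.4469, -0.3118, 0.0602]
tool_rot: [3.14, -0.002, 0.109]
contact_force: [0.5, 0.4, 0.3]
opening: 0.0917
grip_force: 0.0
```

Request:
arm_command(
  fingers=[1, 1, 1, 1, 1, 1, 1, 1],
  travel=[
    [0, 0, 0],
    [0, 0, 0],
    [0, 0, 0],
    [0, 0, 0],
    [0, 0, 0],
    [0, 0, 0],
    [0, 0, 0],
    [0, 0, 0],
  ],
  dr=[
    [0, 0, 0],
    [0, 0, 0],
    [0, 0, 0],
    [0, 0, 0],
    [0, 0, 0],
    [0, 0, 0],
    [0, 0, 0],
    [0, 0, 0],
  ],
  squeeze=60,
)

```text
time: 11.83
tool_pos: [0.4458, -0.3115, 0.0588]
tool_rot: [-3.141, -0.0, 0.109]
contact_force: [-0.2, 0.4, 0.5]
opening: 0.0431
grip_force: 0.0
```

Request:
arm_command(
  fingers=[1, 1, 1, 1, 1, 1, 1, 1],
  travel=[
    [0, 0, 0],
    [0, 0, 0],
    [0, 0, 0],
    [0, 0, 0],
    [0, 0, 0],
    [0, 0, 0],
    [0, 0, 0],
    [0, 0, 0],
  ],
  dr=[
    [0, 0, 0],
    [0, 0, 0],
    [0, 0, 0],
    [0, 0, 0],
    [0, 0, 0],
    [0, 0, 0],
    [0, 0, 0],
    [0, 0, 0],
  ],
)

```text
time: 12.5
tool_pos: [0.4458, -0.3115, 0.0587]
tool_rot: [-3.141, 0.0, 0.109]
contact_force: [0.3, -0.7, -1.4]
opening: 0.0234
grip_force: 60.0
```

Request:
arm_command(
  fingers=[1, 1, 1, 1, 1, 1, 1, 1],
  travel=[
    [0, 0, -0.02],
    [0, 0, -0.055],
    [0, 0, -0.095],
    [0, 0, -0.135],
    [0, 0, -0.166],
    [0, 0, -0.166],
    [0, 0, -0.166],
    [0, 0, -0.166],
  ],
  dr=[
    [0, 0, 0],
    [0, 0, 0],
    [0, 0, 0],
    [0, 0, 0],
    [0, 0, 0],
    [0, 0, 0],
    [0, 0, 0],
    [0, 0, 0],
  ],
)

```text
time: 13.17
tool_pos: [0.445, -0.3108, 0.2231]
tool_rot: [-3.139, 0.002, 0.109]
contact_force: [0.5, 0.3, -3.8]
opening: 0.0228
grip_force: 60.0
```

```bash
python3 -c "
from h import *
go([.5095,-.0255,.225],.11)
"
```

```text
t 13.1667 pos [ 0.445  -0.3108  0.2231] rot [-3.139e+00  2.100e-03  1.086e-01] F [ 0.5   0.25 -3.79] travel [ 0.095  -0.2766 -0.0014] dr [-0.15  0.12 -0.08]
```

Request:
arm_command(
  fingers=[1, 1, 1, 1, 1, 1, 1, 1],
  travel=[
    [0.0945, -0.277, -0.001],
    [0.0945, -0.277, -0.001],
    [0.0945, -0.277, -0.001],
    [0.0945, -0.277, -0.001],
    [0.0945, -0.277, -0.001],
    [0.0945, -0.277, -0.001],
    [0.0945, -0.277, -0.001],
    [0.0945, -0.277, -0.001],
  ],
  dr=[
    [0, 0, 0],
    [0, 0, 0],
    [0, 0, 0],
    [0, 0, 0],
    [0, 0, 0],
    [0, 0, 0],
    [0, 0, 0],
    [0, 0, 0],
  ],
)

```text
time: 13.83
tool_pos: [0.5091, -0.0189, 0.2233]
tool_rot: [-3.137, 0.004, 0.115]
contact_force: [-0.4, 0.0, -4.6]
opening: 0.0231
grip_force: 60.0
```

Request:
arm_command(
  fingers=[1, 1, 1, 1],
  travel=[
    [0, 0, 0],
    [0, 0, 0],
    [0, 0, 0],
    [0, 0, 0],
  ],
  dr=[
    [0, 0, 0],
    [0, 0, 0],
    [0, 0, 0],
    [0, 0, 0],
  ],
)

```text
time: 14.17
tool_pos: [0.5093, -0.0273, 0.2251]
tool_rot: [-3.141, 0.001, 0.106]
contact_force: [-1.4, -1.3, -3.8]
opening: 0.0232
grip_force: 60.0
```

```bash
python3 -c "
from h import *
c=snap('w9'); P=cloud(c); np.set_printoptions(suppress=True)
s=observe(); t=s['tool_pos']
go([.5095,-.0255,.2],.11)
blob(c,.510,-.026,.119,.128,.02)
m=(np.hypot(P[...,0]-t[0],P[...,1]-t[1])<.03)&(P[...,2]<.22)
for z in np.arange(.165,.22,.008):
    q=P[m&(abs(P[...,2]-z)<.004)]
    if len(q)>3: print(z.round(3),len(q),q.min(0).round(4),q.max(0).round(4))
cv2.imwrite('pics/w9b.png',cv2.resize(c['color'],(512,384)))
"
```

```text
cam [ 0.5892 -0.0185  0.3843] fx 336.0398248960638 axis [-0.297 -0.032 -0.954]
t 14.2167 pos [ 0.5094 -0.0273  0.2254] rot [-3.1414  0.0009  0.1063] F [ 0.46 -0.47 -3.81] travel [ 0.0003 -0.0018  0.0254] dr [-0.01  0.05 -0.21]
463 med z 0.1238 mid [ 0.5116 -0.0255  0.1227] mean [ 0.5121 -0.0253  0.1237] ptp [0.0181 0.021  0.0072] ell [257.6 186.7] [ 0.5121 -0.0253  0.1238]
0.173 86 [ 0.5096 -0.0387  0.1714] [ 0.5211 -0.0152  0.1769]
0.181 137 [ 0.5083 -0.0384  0.177 ] [ 0.5212 -0.015   0.1849]
0.189 150 [ 0.508  -0.0388  0.185 ] [ 0.5212 -0.0149  0.1929]
0.197 166 [ 0.5091 -0.0381  0.1931] [ 0.5211 -0.0152  0.201 ]
0.205 181 [ 0.5079 -0.0383  0.201 ] [ 0.5215 -0.0147  0.209 ]
0.213 187 [ 0.5116 -0.0385  0.209 ] [ 0.5214 -0.015   0.217 ]
```

View pics/w9b.png

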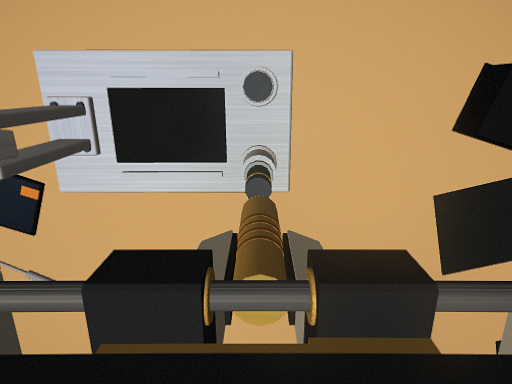

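The bar hangs upright above the post: its lower end is at (259,200) and the post top is at (258,187). The twin is at (259,85).

Request:
arm_command(
  fingers=[1, 1, 1, 1, 1, 1, 1, 1],
  travel=[
    [0.0006, -0.0011, 0.01],
    [0.0006, -0.0011, 0.02],
    [0.0006, -0.0011, 0.03],
    [0.0006, -0.0011, 0.038],
    [0.0006, -0.0011, 0.041],
    [0.0006, -0.0011, 0.041],
    [0.0006, -0.0011, 0.041],
    [0.0006, -0.0011, 0.041],
  ],
  dr=[
    [0, 0, 0],
    [0, 0, 0],
    [0, 0, 0],
    [0, 0, 0],
    [0, 0, 0],
    [0, 0, 0],
    [0, 0, 0],
    [0, 0, 0],
  ],
)

```text
time: 14.88
tool_pos: [0.5106, -0.0247, 0.1852]
tool_rot: [3.141, -0.001, 0.109]
contact_force: [0.5, 0.4, -3.1]
opening: 0.0232
grip_force: 60.0
```

Request:
arm_command(
  fingers=[1, 1, 1, 1, 1, 1],
  travel=[
    [0, 0, 0.0005],
    [0, 0, 0.001],
    [0, 0, 0.0015],
    [0, 0, 0.002],
    [0, 0, 0.0025],
    [0, 0, 0.003],
  ],
  dr=[
    [0, 0, 0],
    [0, 0, 0],
    [0, 0, 0],
    [0, 0, 0],
    [0, 0, 0],
    [0, 0, 0],
  ],
)

```text
time: 15.38
tool_pos: [0.5102, -0.0248, 0.1818]
tool_rot: [-3.142, -0.0, 0.109]
contact_force: [0.9, -0.5, -3.4]
opening: 0.023
grip_force: 60.0
```

Request:
arm_command(
  fingers=[1, 1, 1, 1, 1, 1],
  travel=[
    [0, 0.001, 0.0005],
    [0, 0.001, 0.001],
    [0, 0.001, 0.0015],
    [0, 0.001, 0.002],
    [0, 0.001, 0.0025],
    [0, 0.001, 0.0025],
  ],
  dr=[
    [0, 0, 0],
    [0, 0, 0],
    [0, 0, 0],
    [0, 0, 0],
    [0, 0, 0],
    [0, 0, 0],
  ],
)

```text
time: 15.88
tool_pos: [0.5103, -0.0257, 0.1792]
tool_rot: [-3.141, 0.0, 0.109]
contact_force: [0.0, 0.2, -3.4]
opening: 0.0232
grip_force: 60.0
```

Request:
arm_command(
  fingers=[1, 1, 1, 1],
  travel=[
    [0, 0, 0.0005],
    [0, 0, 0.001],
    [0, 0, 0.001],
    [0, 0, 0.001],
  ],
  dr=[
    [0, 0, 0],
    [0, 0, 0],
    [0, 0, 0],
    [0, 0, 0],
  ],
)

```text
time: 16.22
tool_pos: [0.5104, -0.0257, 0.1784]
tool_rot: [-3.142, -0.0, 0.109]
contact_force: [0.2, 0.1, -3.2]
opening: 0.0233
grip_force: 60.0
```

Request:
arm_command(
  fingers=[1, 1, 1, 1],
  travel=[
    [0, 0, 0.0005],
    [0, 0, 0.001],
    [0, 0, 0.001],
    [0, 0, 0.001],
  ],
  dr=[
    [0, 0, 0],
    [0, 0, 0],
    [0, 0, 0],
    [0, 0, 0],
  ],
)

```text
time: 16.55
tool_pos: [0.5108, -0.0258, 0.1783]
tool_rot: [3.141, -0.002, 0.109]
contact_force: [-0.9, 0.1, 6.4]
opening: 0.0237
grip_force: 60.0
```

Request:
arm_command(
  fingers=[1, 1, 1],
  travel=[
    [0, 0, 0.0005],
    [0, 0, 0.0005],
    [0, 0, 0.0005],
  ],
  dr=[
    [0, 0, 0],
    [0, 0, 0],
    [0, 0, 0],
  ],
)

```text
time: 16.8
tool_pos: [0.5111, -0.0259, 0.1781]
tool_rot: [3.141, -0.003, 0.109]
contact_force: [-2.0, 0.2, 7.8]
opening: 0.0232
grip_force: 60.0
```

Request:
arm_command(
  fingers=[1, 1, 1],
  travel=[
    [-0.0003, 0, 0.0003],
    [-0.0003, 0, 0.0006],
    [-0.0003, 0, 0.0006],
  ],
  dr=[
    [0, 0, 0],
    [0, 0, 0],
    [0, 0, 0],
  ],
)

```text
time: 17.05
tool_pos: [0.5111, -0.0259, 0.1781]
tool_rot: [3.141, -0.004, 0.109]
contact_force: [-1.6, 0.0, 10.2]
opening: 0.0231
grip_force: 60.0
```

Request:
arm_command(
  fingers=[1, 1, 1],
  travel=[
    [0, 0, 0.0003],
    [0, 0, 0.0005],
    [0, 0, 0.0005],
  ],
  dr=[
    [0, 0, 0],
    [0, 0, 0],
    [0, 0, 0],
  ],
)

```text
time: 17.3
tool_pos: [0.5112, -0.026, 0.178]
tool_rot: [3.14, -0.004, 0.109]
contact_force: [-1.7, 0.6, 14.4]
opening: 0.0234
grip_force: 60.0
```

Request:
arm_command(
  fingers=[1, 1, 1],
  travel=[
    [0, 0, 0.0003],
    [0, 0, 0.0005],
    [0, 0, 0.0005],
  ],
  dr=[
    [0, 0, 0],
    [0, 0, 0],
    [0, 0, 0],
  ],
)

```text
time: 17.55
tool_pos: [0.5114, -0.026, 0.1779]
tool_rot: [3.14, -0.005, 0.109]
contact_force: [-1.8, 0.9, 14.7]
opening: 0.0232
grip_force: 60.0
```

Request:
arm_command(
  fingers=[1, 1, 1],
  travel=[
    [0, 0, 0.0003],
    [0, 0, 0.0003],
    [0, 0, 0.0003],
  ],
  dr=[
    [0, 0, 0],
    [0, 0, 0],
    [0, 0, 0],
  ],
)

```text
time: 17.8
tool_pos: [0.5116, -0.026, 0.1778]
tool_rot: [3.14, -0.005, 0.109]
contact_force: [-2.9, 1.0, 17.2]
opening: 0.0231
grip_force: 60.0
```

Request:
arm_command(
  fingers=[1, 1, 1, 1],
  travel=[
    [-0.0003, 0, 0.0003],
    [-0.0003, 0, 0.0005],
    [-0.0003, 0, 0.0005],
    [-0.0003, 0, 0.0005],
  ],
  dr=[
    [0, 0, 0],
    [0, 0, 0],
    [0, 0, 0],
    [0, 0, 0],
  ],
)

```text
time: 18.13
tool_pos: [0.5115, -0.0261, 0.1777]
tool_rot: [3.14, -0.006, 0.109]
contact_force: [-1.6, 1.3, 19.6]
opening: 0.0231
grip_force: 60.0
```

```bash
python3 -c "
from h import *
c=snap('w10'); P=cloud(c); s=observe(); print(s['contact_force'],s['tool_pos'])
m=(np.hypot(P[...,0]-.51,P[...,1]+.0255)<.022)
for z in np.arange(.06,.125,.008):
    q=P[m&(abs(P[...,2]-z)<.002)]
    if len(q)>3: print(z.round(3),len(q),q.min(0).round(4),q.max(0).round(4))
"
```

```text
cam [ 0.5901 -0.0169  0.3375] fx 336.0398248960638 axis [-0.289 -0.034 -0.957]
[-2.97463367  1.15054389 18.69452871] [ 0.51152444 -0.02608491  0.17769493]
0.06 152 [ 0.4984 -0.0424  0.0581] [ 0.5264 -0.0096  0.062 ]
0.076 210 [ 0.503 -0.039  0.074] [ 0.5241 -0.0121  0.078 ]
0.084 38 [ 0.5124 -0.0357  0.0821] [ 0.5211 -0.0152  0.0859]
0.092 39 [ 0.5125 -0.0361  0.0902] [ 0.5211 -0.0155  0.0938]
0.1 37 [ 0.5135 -0.0357  0.0983] [ 0.5214 -0.0158  0.1018]
0.108 32 [ 0.5132 -0.0351  0.106 ] [ 0.5217 -0.0153  0.1099]
0.116 42 [ 0.5156 -0.0349  0.1141] [ 0.5216 -0.0167  0.118 ]
0.124 26 [ 0.5171 -0.0349  0.123 ] [ 0.5229 -0.0156  0.126 ]
```

Request:
arm_command(
  fingers=[1, 1, 1, 1],
  travel=[
    [-0.0003, 0, 0.0003],
    [-0.0003, 0, 0.0004],
    [-0.0003, 0, 0.0004],
    [-0.0003, 0, 0.0004],
  ],
  dr=[
    [0, 0, 0],
    [0, 0, 0],
    [0, 0, 0],
    [0, 0, 0],
  ],
)

```text
time: 18.52
tool_pos: [0.5114, -0.0261, 0.1776]
tool_rot: [3.14, -0.007, 0.109]
contact_force: [-2.7, 0.8, 21.3]
opening: 0.0232
grip_force: 60.0
```

Request:
arm_command(
  fingers=[1, 1, 1, 1, 1, 1, 1, 1],
  travel=[
    [0, 0, -0.003],
    [0, 0, -0.006],
    [0, 0, -0.015],
    [0, 0, -0.03],
    [0, 0, -0.05],
    [0, 0, -0.05],
    [0, 0, -0.05],
    [0, 0, -0.05],
  ],
  dr=[
    [0, 0, 0],
    [0, 0, 0],
    [0, 0, 0],
    [0, 0, 0],
    [0, 0, 0],
    [0, 0, 0],
    [0, 0, 0],
    [0, 0, 0],
  ],
)

```text
time: 19.18
tool_pos: [0.5088, -0.0258, 0.2229]
tool_rot: [-3.141, 0.002, 0.109]
contact_force: [-0.6, -0.2, -3.9]
opening: 0.0233
grip_force: 60.0
```

```bash
python3 -c "
from h import *
c=snap('w11'); P=cloud(c); s=observe(); t=s['tool_pos']; print(s['contact_force'],t,s['tool_rot'])
m=(np.hypot(P[...,0]-.51,P[...,1]+.0255)<.022)
for z in list(np.arange(.06,.125,.008))+[.172,.18,.19,.2]:
    q=P[m&(abs(P[...,2]-z)<.003)]
    if len(q)>3: print(np.round(z,3),len(q),q.min(0).round(4),q.max(0).round(4))
q=P[m&(P[...,2]>.15)]; print(q[:,2].min()-t[2])
go([.455,-.3085,.225],.11)
"
```

```text
cam [ 0.5888 -0.0168  0.382 ] fx 336.0398248960638 axis [-0.297 -0.033 -0.954]
[ 0.2420859  -0.53416311 -2.93717195] [ 0.50869991 -0.02571425  0.22265809] [-3.14074281e+00  2.39451043e-03  1.08608956e-01]
0.06 235 [ 0.4976 -0.0425  0.057 ] [ 0.5266 -0.0091  0.063 ]
0.076 188 [ 0.5025 -0.0394  0.0732] [ 0.5238 -0.0124  0.079 ]
0.084 33 [ 0.5124 -0.0354  0.081 ] [ 0.5207 -0.0154  0.0869]
0.092 33 [ 0.5127 -0.0352  0.0892] [ 0.521  -0.0157  0.095 ]
0.1 41 [ 0.5117 -0.0358  0.097 ] [ 0.5208 -0.0152  0.1029]
0.108 34 [ 0.508  -0.0365  0.1052] [ 0.5214 -0.015   0.111 ]
0.116 42 [ 0.5126 -0.0361  0.1131] [ 0.5211 -0.0155  0.1189]
0.124 452 [ 0.5037 -0.0364  0.1211] [ 0.5215 -0.0157  0.1253]
0.172 87 [ 0.5091 -0.037   0.169 ] [ 0.5206 -0.0136  0.1749]
0.18 99 [ 0.5084 -0.0364  0.1771] [ 0.5209 -0.0135  0.183 ]
0.19 121 [ 0.5081 -0.0367  0.187 ] [ 0.5209 -0.0135  0.1929]
0.2 99 [ 0.513  -0.0351  0.197 ] [ 0.5208 -0.0142  0.2027]
-0.05387371449826209
t 19.2333 pos [ 0.5087 -0.0257  0.2227] rot [-3.1407e+00  2.4000e-03  1.0860e-01] F [ 0.24 -0.53 -2.94] travel [-0.084   0.2753 -0.0024] dr [-0.05  0.14 -0.08]
```

Request:
arm_command(
  fingers=[1, 1, 1, 1, 1, 1, 1, 1],
  travel=[
    [-0.084, 0.275, -0.002],
    [-0.084, 0.275, -0.002],
    [-0.084, 0.275, -0.002],
    [-0.084, 0.275, -0.002],
    [-0.084, 0.275, -0.002],
    [-0.084, 0.275, -0.002],
    [-0.084, 0.275, -0.002],
    [-0.084, 0.275, -0.002],
  ],
  dr=[
    [0, 0, 0],
    [0, 0, 0],
    [0, 0, 0],
    [0, 0, 0],
    [0, 0, 0],
    [0, 0, 0],
    [0, 0, 0],
    [0, 0, 0],
  ],
)

```text
time: 19.9
tool_pos: [0.4536, -0.3148, 0.2243]
tool_rot: [3.14, 0.002, 0.103]
contact_force: [-0.3, 0.7, -3.4]
opening: 0.023
grip_force: 60.0
```

Request:
arm_command(
  fingers=[1, 1, 1, 1, 1, 1, 1, 1],
  travel=[
    [0, 0, 0.03],
    [0, 0, 0.06],
    [0, 0, 0.09],
    [0, 0, 0.12],
    [0, 0, 0.14],
    [0, 0, 0.155],
    [0, 0, 0.155],
    [0, 0, 0.155],
  ],
  dr=[
    [0, 0, 0],
    [0, 0, 0],
    [0, 0, 0],
    [0, 0, 0],
    [0, 0, 0],
    [0, 0, 0],
    [0, 0, 0],
    [0, 0, 0],
  ],
)

```text
time: 20.57
tool_pos: [0.4551, -0.3075, 0.0697]
tool_rot: [-3.139, 0.002, 0.109]
contact_force: [-0.3, -1.1, -3.4]
opening: 0.023
grip_force: 60.0
```

Request:
arm_command(
  fingers=[1, 1, 1, 1],
  travel=[
    [0, 0, 0.001],
    [0, 0, 0.003],
    [0, 0, 0.003],
    [0, 0, 0.003],
  ],
  dr=[
    [0, 0, 0],
    [0, 0, 0],
    [0, 0, 0],
    [0, 0, 0],
  ],
)

```text
time: 20.9
tool_pos: [0.456, -0.3085, 0.0687]
tool_rot: [3.141, -0.001, 0.109]
contact_force: [0.7, 0.8, -3.3]
opening: 0.0235
grip_force: 60.0
```

Request:
arm_command(
  fingers=[1, 1, 1, 1, 1, 1, 1, 1],
  travel=[
    [0, 0, 0.002],
    [0, 0, 0.004],
    [0, 0, 0.006],
    [0, 0, 0.0075],
    [0, 0, 0.0085],
    [0, 0, 0.0085],
    [0, 0, 0.0085],
    [0, 0, 0.0085],
  ],
  dr=[
    [0, 0, 0],
    [0, 0, 0],
    [0, 0, 0],
    [0, 0, 0],
    [0, 0, 0],
    [0, 0, 0],
    [0, 0, 0],
    [0, 0, 0],
  ],
)

```text
time: 21.57
tool_pos: [0.4558, -0.3084, 0.0595]
tool_rot: [-3.142, -0.0, 0.109]
contact_force: [0.7, 0.4, -3.3]
opening: 0.0234
grip_force: 60.0
```

Request:
arm_command(
  fingers=[1, 1, 1, 1],
  travel=[
    [0, 0, 0.0005],
    [0, 0, 0.001],
    [0, 0, 0.001],
    [0, 0, 0.001],
  ],
  dr=[
    [0, 0, 0],
    [0, 0, 0],
    [0, 0, 0],
    [0, 0, 0],
  ],
)

```text
time: 21.9
tool_pos: [0.4559, -0.3084, 0.0587]
tool_rot: [3.141, -0.0, 0.109]
contact_force: [-1.0, 0.3, -1.3]
opening: 0.0229
grip_force: 60.0
```

Touching the mat. I'll settle the bar lightly, then release.

Request:
arm_command(
  fingers=[1, 1, 1, 0.4, 0.3, 0, 0, 0],
  travel=[
    [0, 0, 0.0004],
    [0, 0, 0.0004],
    [0, 0, 0.0004],
    [0, 0, 0.0004],
    [0, 0, 0.0004],
    [0, 0, 0.0004],
    [0, 0, 0.0004],
    [0, 0, 0.0004],
  ],
  dr=[
    [0, 0, 0],
    [0, 0, 0],
    [0, 0, 0],
    [0, 0, 0],
    [0, 0, 0],
    [0, 0, 0],
    [0, 0, 0],
    [0, 0, 0],
  ],
)

```text
time: 22.57
tool_pos: [0.4557, -0.3084, 0.0579]
tool_rot: [-3.141, 0.0, 0.109]
contact_force: [0.2, -0.4, 0.3]
opening: 0.0447
grip_force: 0.0
```

Request:
arm_command(
  fingers=[-0.5, -0.5, -0.5, -0.5, -0.5, -0.5, -0.5, -0.5],
  travel=[
    [0, 0, 0],
    [0, 0, 0],
    [0, 0, -0.02],
    [0, 0, -0.05],
    [0, 0, -0.09],
    [0, 0, -0.13],
    [0, 0, -0.16],
    [0, 0, -0.16],
  ],
  dr=[
    [0, 0, 0],
    [0, 0, 0],
    [0, 0, 0],
    [0, 0, 0],
    [0, 0, 0],
    [0, 0, 0],
    [0, 0, 0],
    [0, 0, 0],
  ],
)

```text
time: 23.23
tool_pos: [0.4581, -0.3104, 0.2252]
tool_rot: [3.132, -0.009, 0.109]
contact_force: [0.6, -1.0, 0.3]
opening: 0.069
grip_force: 0.0
```

Request:
arm_command(
  fingers=[-0.5, -0.5, -0.5, -0.5],
  travel=[
    [0, 0, 0],
    [0, 0, 0],
    [0, 0, 0],
    [0, 0, 0],
  ],
  dr=[
    [0, 0, 0],
    [0, 0, 0],
    [0, 0, 0],
    [0, 0, 0],
  ],
)

```text
time: 23.57
tool_pos: [0.4552, -0.3078, 0.2164]
tool_rot: [-3.139, 0.002, 0.109]
contact_force: [0.2, 0.8, -0.9]
opening: 0.0689
grip_force: 0.0
```

```bash
python3 -c "
from h import *
c=snap('w12'); print(observe()['opening'],observe()['contact_force'])
blob(c,.455,-.308,.097,.11); blob(c,.51,-.0255,.118,.128,.02)
P=cloud(c); m=np.hypot(P[...,0]-.51,P[...,1]+.0255)<.022
for z in (.076,.09,.11):
    q=P[m&(abs(P[...,2]-z)<.003)]; 
    if len(q): print(z,len(q),q.min(0).round(4),q.max(0).round(4))
T=read_camera('top'); blob(T,.455,-.308,.09,.115); blob(T,.51,-.0255,.11,.13,.02)
cv2.imwrite('pics/s13.png',cv2.resize(read_camera('scene')['color'],(800,600)))
"
```

```text
cam [ 0.5352 -0.2992  0.3755] fx 336.0398248960638 axis [-0.298 -0.031 -0.954]
0.06857449970403894 [-0.26539958 -0.42337886 -0.50808351]
626 med z 0.1042 mid [ 0.4558 -0.308   0.1017] mean [ 0.4566 -0.3078  0.1039] ptp [0.0231 0.0233 0.0094] ell [260.2 184.6] [ 0.4567 -0.3078  0.1042]Traceback (most recent call last):
  File "<string>", line 4, in <module>
    blob(c,.455,-.308,.097,.11); blob(c,.51,-.0255,.118,.128,.02)
                                 ~~~~^^^^^^^^^^^^^^^^^^^^^^^^^^^^
  File "h.py", line 32, in blob
    cnt=max(cv2.findContours(m.astype(np.uint8),cv2.RETR_EXTERNAL,cv2.CHAIN_APPROX_NONE)[0],key=cv2.contourArea)
ValueError: max() iterable argument is empty
```

```bash
python3 -c "
from h import *
S=read_camera('scene'); blob(S,.51,-.0255,.11,.13,.02)
print(hand_in())"
```

```text
69 med z 0.1228 mid [ 0.5128 -0.0282  0.1187] mean [ 0.5136 -0.0294  0.1207] ptp [0.0234 0.0211 0.0174] ell [277.  186.1] [ 0.5153 -0.0308  0.1228]
the job is handed in; nothing more can be done
None
```

I handed the job in at about 24 s, with no verdict returned: the post stands upright in the socket, collar about 10 mm above the face, after a bar push of about 25 N; the bar is back upright within 2 mm of its mat's centre; the panel was not touched.

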